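Set up the staining line: jars and dishes into their drip trays

ROBOT

A 6-joint arm with a two-finger parallel gripper is mounted at the origin on the work surface. World frame = base frame: x ahead of the robot, y to its left, z up, the work surface at z = 0. Lengths are in m, angles in degrees, forces in N, time in s.
With the tool pointing down it reaches from about 0.3 to 0.75 m from the base axis. Payload 8.5 kg.
Tool frame: the origin (TCP) lies midway between the tips of the shut fingers; the grasp point (between the pads) lies behind it (grasp_offset is the z of the grasp point in the tool frame, in m); z points along the fingers, y is the direction in which the jaws open and shut (so a half turn about z gives the same grasp; the last joint's range is limited). The gripper opens to 85 mm and grips with 20 to 120 N. Pads are 22 mm wide; open, the fingers measure 114 mm over their backs; the gripper's body (76 mm by 85 mm) begins 54 mm behind the grasp point. The pads swing forward as they close: fully open they stand 13 mm farther back than shut.
Start: joints at [-81.606, 21.807, 74.336, -0, 83.858, -12.336], TCP at [0.195, -0.514, 0.231] pointing down, gripper open.
Joint ranges: [-178.18, 178.18], [-50.72, 133.34], [12.68, 142.11], [-81.47, 261.47], [9.98, 163.14], [-165.26, 165.26]. Speed limits (degrees/s): [136.94, 136.94, 180, 180, 180, 180].

INTERFACE

Orientations are given as a 3x3 rotation matrix whose columns are the frame's x, y, z axes.
In Python, from rig import * gives the robot as it stands.
- The arm moves only by the shell command python3 -m pendant 'ROWS' [FORCE]. ROWS is JSON, one flat list of numbers, 7 for each row, row after row: the finger opening in mm, from 0 to 85.4, then the shift along the tool's x, y, z in units of 50 mm (1.0 is 50 mm), then the turn, a rotation vector about the tool's x, y, z in units of 8 degrees (1.0 is 8 degrees). In form: [hand, dx, dy, dz, wx, wy, wz, hand, dx, dy, dz, wx, wy, wz, ...]. A call has 1 to 12 rows; each row shifts and turns the commanded pose from where the row before left it, along the tool's axes as they then stand; what a row does not reach is not made up. A row lasts 1/10 s, in which the tool goes at most 50 mm and 8.59 degrees, less where a joint would pass 70% of its speed; a pose out of reach is approached as far as the arm can. A call is refused whole if a number of a shift passes 1 or a number of a turn 1, either way. A call with a gripper value outside its range is refused whole. The fingers move at their own pace and stop on an object; FORCE is the grip in N (left out, the last holds). Time passes only in rows, so rows that do not move let the fingers close. It gives the time, the measured TCP pose, the force and the opening at its end, in the units of the state.
- observe(): the state, without advancing time (a new reading comes with each control period).
- get_image(name): name is "side" or "top"; returns a dict with "frame" (420x560x3 uint8, red, green, blue), "depth" (420x560 float32, m along the optical axis (not along the pixel's ray), 0 where there is no reading), "K" (3x3 intrinsics, pixels), "k1" (the pictures are not rectified: a ray, as slopes to the right and down, at radius r is drawn at 1 + k1 r^2 times it, then the intrinsics apply), "rvec" (rotation vector, rad) and "tvec" (3), from world to camera coordinates, as OpenCV has them. Camera axes: x right, y down, z forward; pixel columns grow to the right and rows downward; lengths in m; the calibration is good to about 2 mm. A picture is of the moment at which its call begins.
- close_job(): hands the job in, once; it reports no verdict.
The state is a dict: "time_s": time; "q": joint angles; "qvel": joint speeds; "joint_efforts": joint torques, N m; "position": TCP position; "tool_rot": TCP orientation; "ft_force": force on the tool from outside, world axes, zero at the start; "wrist_torque": the same for the moment, N m; "grip_width": finger opening in m.
Only numpy, scipy, OpenCV 4.12 (cv2) and the standard library are available. Lean on these libraries where they do the work, as an engineer would, in place of code of your own. Each camera call takes 0.05 s, during which the arm holds its last target.

TASK

Set up the staining line: put each of the four white staining vessels into the steel drip tray that matches its foot in shape and size (small round, large round, square, long), so that it stands flat on the tray's floor inside the rim. Keep the vessels upright, and leave the blue slide box and the bench timer where they are.

Things in the scene. Friction and masses are not known exactly. Their poses are not given: they have to be found in the camera images.
- small_jar: The small round staining jar: upright cylinder 40 mm in diameter, 70 mm tall. Closed and empty, lid fixed on, one rigid piece with smooth vertical sides from foot to top, 70 to 280 g. White plastic with a grey lid of the same outline as the body. Stands loose on the bench. Origin: centre of its underside; z up.
- large_jar: The large round staining jar: upright cylinder 64 mm in diameter, 62 mm tall. Closed and empty, lid fixed on, one rigid piece with smooth vertical sides from foot to top, 70 to 280 g. White plastic with a grey lid of the same outline as the body. Stands loose on the bench. Origin: centre of its underside; z up.
- square_dish: The square staining dish: 54 x 54 mm in plan (sides along its own x and y), 66 mm tall, three dark bars on the lid. Closed and empty, lid fixed on, one rigid piece with smooth vertical sides from foot to top, 70 to 280 g. White plastic with a grey lid of the same outline as the body. Stands loose on the bench. Origin: centre of its underside; z up.
- long_dish: The long staining dish: 90 mm along its own x, 42 mm along its own y, 58 mm tall, eight dark bars on the lid. Closed and empty, lid fixed on, one rigid piece with smooth vertical sides from foot to top, 70 to 280 g. White plastic with a grey lid of the same outline as the body. Stands loose on the bench. Origin: centre of its underside; z up.
- small_round_tray: Small round steel drip tray with a black floor: a flat floor 3 mm above the bench and a thin low rim, 3 mm thick, whose top is 11 mm above the bench; inside diameter 58 mm, outside 64 mm. Place of the small jar. Fixed to the bench, so it cannot be pushed. Origin: centre of its underside, on the bench top; z up.
- large_round_tray: Large round steel drip tray with a black floor: a flat floor 3 mm above the bench and a thin low rim, 3 mm thick, whose top is 11 mm above the bench; inside diameter 82 mm, outside 88 mm. Place of the large jar. Fixed to the bench, so it cannot be pushed. Origin: centre of its underside, on the bench top; z up.
- square_tray: Square steel drip tray with a black floor: a flat floor 3 mm above the bench and a thin low rim, 3 mm thick, whose top is 11 mm above the bench; inside 72 x 72 mm, outside 78 x 78 mm, sides along its own x and y. Place of the square dish. Fixed to the bench, so it cannot be pushed. Origin: centre of its underside, on the bench top; z up.
- long_tray: Long rectangular steel drip tray with a black floor: a flat floor 3 mm above the bench and a thin low rim, 3 mm thick, whose top is 11 mm above the bench; inside 108 mm along its own x and 60 mm along its own y, outside 114 x 66 mm. Place of the long dish, whose long side must lie along the tray's. Fixed to the bench, so it cannot be pushed. Origin: centre of its underside, on the bench top; z up.
- slide_box: Bystander: closed blue plastic slide box, loose, 100 mm along its own x, 70 mm along y, 34 mm tall, lying somewhere among the jars and trays. Leave it alone. Origin: centre of its underside.
- timer: Bystander: flat grey bench timer with a black window and two black buttons, loose, 78 mm along its own x, 58 mm along y, 22 mm tall, lying somewhere among the jars and trays. Leave it alone. Origin: centre of its underside.

How it is judged:
By the outcome, as a careful person would: the job done as asked, in the order asked, and still so for the second after the job is handed in, with the robot touching nothing.
It also fails if it takes over 120 s, if anything falls off the work surface, if the arm or the gripper's body presses on something with over 40 N, if the wrist force passes 120 N, or if a joint passes its speed limit or range.

## Working session

There is one attempt and no reset: what is moved stays moved. The work goes in short steps, Python scripts to look and compute and a shell command to move; the robot and the scene stay as the last step left them, time stands still between calls to the robot, and variables do not carry over. Pictures are saved under pics/ and viewed, and the job is handed in when it is done.

```bash
mkdir -p pics; ls; python3 - <<'E'
from rig import *
import cv2,numpy as np
s=observe();print(s)
for n in("top","side"):
    d=get_image(n);np.savez(f"{n}0.npz",**d);cv2.imwrite(f"pics/{n}0.png",d["frame"][...,::-1])
    print(n,d["K"],d["k1"],d["rvec"],d["tvec"])
E
```

```text
pics
{'time_s': 0.0, 'q': array([-8.16066941e+01,  2.18400823e+01,  7.43867124e+01,  7.00930223e-04,
        8.38584087e+01, -1.23364186e+01]), 'qvel': array([-0.04433316,  0.07496361,  0.15582971,  0.00127919, -0.17109331,
       -0.03049762]), 'joint_efforts': array([ 7.71670420e-04, -4.48457515e+01, -2.31279910e+01, -1.22996448e-04,
        4.62045296e-03,  2.12494734e-05]), 'position': array([ 0.1946271 , -0.51408306,  0.23070876]), 'tool_rot': array([[ 9.35261026e-01,  3.53958714e-01, -2.05032085e-04],
       [ 3.53958619e-01, -9.35259924e-01,  1.47292700e-03],
       [ 3.29597054e-04, -1.45014409e-03, -9.99998894e-01]]), 'ft_force': array([-0.1479409 , -0.1146174 , -0.21298457]), 'wrist_torque': array([ 0.00945617, -0.02641915, -0.01305984]), 'grip_width': 0.08537395388169272}
top [[480.74653703   0.         277.78648077]
 [  0.         480.74653703 206.31637193]
 [  0.           0.           1.        ]] -0.01667942987583613 [ 2.20182295 -2.17267822  0.10508118] [-0.01895347  0.50478079  1.52231904]
side [[546.37506361   0.         282.64862141]
 [  0.         546.37506361 212.7385179 ]
 [  0.           0.           1.        ]] -0.05353464983547002 [ 0.64195666 -2.5099335   1.32637755] [0.47185112 0.17066281 1.3448051 ]
```

View pics/top0.png

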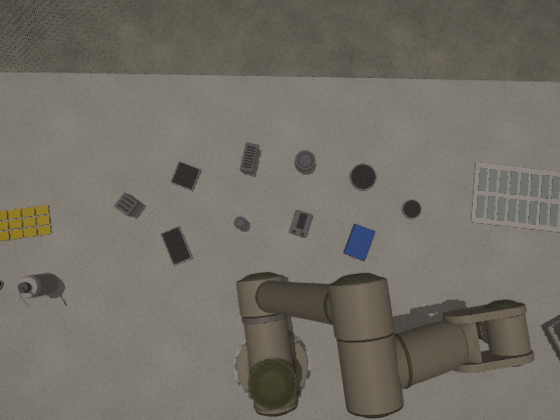

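View pics/side0.png

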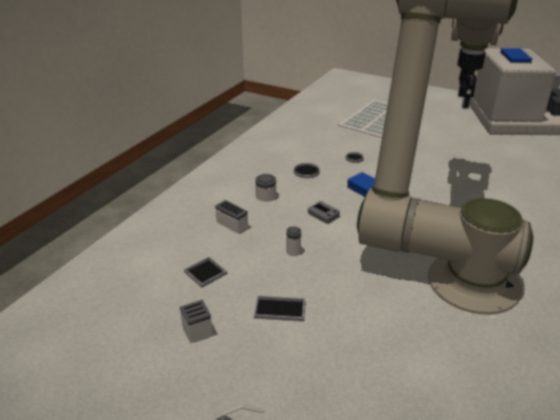

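```bash
cat > h.py <<'E'
import cv2,numpy as np
def load(f): return dict(np.load(f))
def cloud(d):
    H,W=d["depth"].shape
    u,v=np.meshgrid(np.arange(W),np.arange(H))
    p=np.stack([u,v],-1).reshape(-1,1,2).astype(float)
    dist=np.array([float(d["k1"]),0,0,0,0])
    n=cv2.undistortPoints(p,d["K"],dist)[:,0]
    z=d["depth"].reshape(-1)
    C=np.c_[n*z[:,None],z]
    R=cv2.Rodrigues(d["rvec"])[0]
    P=(C-d["tvec"].reshape(3))@R
    return P.reshape(H,W,3),n.reshape(H,W,2),R
def at(d,uv,zw):
    R=cv2.Rodrigues(d["rvec"])[0];t=d["tvec"].reshape(3)
    n=cv2.undistortPoints(np.array(uv,float).reshape(-1,1,2),d["K"],np.array([float(d["k1"]),0,0,0,0]))[:,0]
    r=np.c_[n,np.ones(len(n))]@R; c=-R.T@t
    s=(zw-c[2])/r[:,2]
    return c+r*s[:,None]
def proj(d,P):
    return cv2.projectPoints(np.array(P,float).reshape(-1,1,3),d["rvec"],d["tvec"],d["K"],np.array([float(d["k1"]),0,0,0,0]))[0][:,0]
E
python3 - <<'E'
from h import *
d=load("top0.npz");P,_,_=cloud(d)
im=d["frame"][120:280,100:440,::-1]
im=cv2.convertScaleAbs(im,alpha=1.6)
for i in range(2):
    c=cv2.resize(im[:,i*170:(i+1)*170],None,fx=4.7,fy=3.7*4.7/3.7*0.78,interpolation=cv2.INTER_CUBIC)
c=cv2.resize(im,None,fx=2.35,fy=2.35,interpolation=cv2.INTER_CUBIC);cv2.imwrite("pics/c0.png",c)
z=P[...,2]
print(np.percentile(z[130:270,110:430],[1,10,50,90,99]))
m=((z>0.018)).astype(np.uint8);m[:120]=0;m[270:]=0;m[:,:100]=0;m[:,440:]=0
n,l,st,ce=cv2.connectedComponentsWithStats(m)
for k in range(1,n):
    if st[k,4]<10: continue
    pts=P[l==k];top=np.percentile(pts[:,2],90)
    q=pts[pts[:,2]>top-0.012]
    (c,wh,a)=cv2.minAreaRect((q[:,:2]*1000).astype(np.float32))
    print(k,st[k],ce[k].round(1),"top",top.round(4),"mean",q.mean(0).round(4),"rect",np.round(c,1),np.round(wh,1),round(a,1))
E
```

```text
[-0.00827113 -0.00448195  0.0002817   0.00647151  0.06642958]
34 [240 142  19  32 417] [248.8 157.7] top 0.0624 mean [0.6553 0.0818 0.0665] rect [540.9  65.2] [333.4  65.3] 7.8
41 [294 149  21  23 354] [304.1 160.9] top 0.0661 mean [ 0.6477 -0.0937  0.0671] rect [535.7 -35.1] [ 62.3 317.9] 62.7
106 [115 193  26  24 371] [127.7 204.5] top 0.0697 mean [0.5012 0.4581 0.0705] rect [431.4 254.6] [495.3  63. ] 70.9
135 [289 210  24  28 380] [300.2 223.4] top 0.0269 mean [ 0.4511 -0.0847  0.0227] rect [451.  -85.2] [57.7 77. ] 72.7
141 [234 217  13  13 137] [239.8 222.9] top 0.0749 mean [0.449  0.1066 0.0707] rect [449.1 106.4] [34.4 34.6] 1.0
151 [344 224  31  37 723] [359.  242.1] top 0.0381 mean [ 0.394  -0.2715  0.0363] rect [ 411.2 -156.1] [320.3 109.5] 81.7
```

View pics/c0.png

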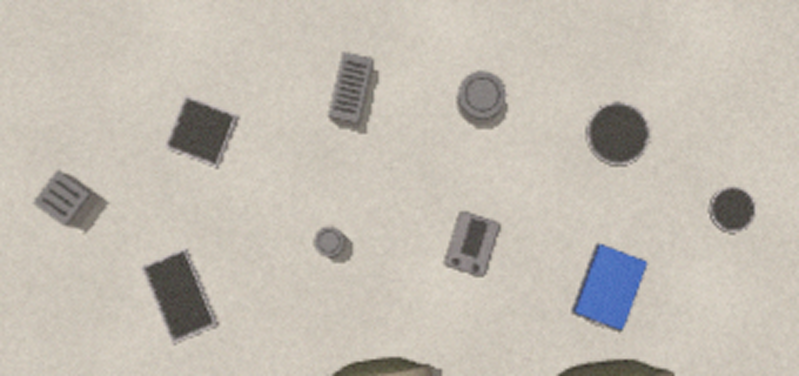

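```bash
cat > fit.py <<'E'
from h import *
from scipy.optimize import minimize
def shape(kind,dim):
    if kind=="r":
        a=np.linspace(0,2*np.pi,48,endpoint=False);return np.c_[np.cos(a),np.sin(a)]*dim/2
    x,y=dim;return np.array([[-x,-y],[x,-y],[x,y],[-x,y]])/2
OBJ=dict(small_jar=("r",.040,.070,(.449,.1066),0),large_jar=("r",.064,.062,(.6477,-.0937),0),
 square_dish=("b",(.054,.054),.066,(.5012,.4581),0),long_dish=("b",(.09,.042),.058,(.6553,.0818),0),
 timer=("b",(.078,.058),.022,(.4511,-.0847),0),slide_box=("b",(.1,.07),.034,(.394,-.2715),0))
TR=dict(small_round_tray=("r",.058,(411,209)),large_round_tray=("r",.082,(362,177)),square_tray=("b",(.072,.072),(186,176)),long_tray=("b",(.108,.060),(177,245)))
S=6
def tf(sh,p):
    c,s=np.cos(p[2]),np.sin(p[2]);return sh@np.array([[c,s],[-s,c]])+p[:2]
def rast(polys,box):
    out=None
    x0,y0,w,h=box
    for q in polys:
        m=np.zeros((h*S,w*S),np.uint8)
        cv2.fillPoly(m,[np.round(((q-[x0,y0]+.5)*S-.5)*16).astype(np.int32)],1,shift=4)
        out=m if out is None else out&m
    return cv2.resize(out.astype(np.float32),(w,h),interpolation=cv2.INTER_AREA)
def model(d,sh,p,tray,h,z0,box):
    q=tf(sh,p);A=lambda z:proj(d,np.c_[q,np.full(len(q),z)])
    if tray: return rast([A(.003),A(.011)],box)
    a=np.r_[A(z0),A(h)].astype(np.float32)
    return rast([cv2.convexHull(a)[:,0]],box)
def fit(d,sh,p0,tray,h,z0,mask,rot):
    q=tf(sh*1.0,p0);c=proj(d,[[p0[0],p0[1],.02]])[0].round().astype(int)
    r=48;x0,y0=max(c[0]-r,0),max(c[1]-r,0);box=(x0,y0,min(2*r,560-x0),min(2*r,420-y0))
    M=mask[box[1]:box[1]+box[3],box[0]:box[0]+box[2]].astype(np.float32)
    # keep component nearest
    n,l,st,ce=cv2.connectedComponentsWithStats((M>.5).astype(np.uint8))
    k=max(range(1,n),key=lambda k:st[k,4]-12*np.hypot(*(ce[k]+box[:2]-c)));M=M*(cv2.dilate((l==k).astype(np.uint8),np.ones((3,3)))>0)
    f=lambda p:np.abs(model(d,sh,p,tray,h,z0,box)-M).sum()
    best=None
    for a in (np.radians(np.arange(0,180,15)) if rot else [0]):
        v=f([p0[0],p0[1],a])
        if best is None or v<best[0]:best=(v,a)
    p=np.array([p0[0],p0[1],best[1]])
    for sc in(.012,.005):
        X=np.array([p,p+[sc,0,0],p+[0,sc,0],p+[0,0,.2 if rot else 1e-6]])
        p=minimize(f,p,method="Nelder-Mead",options=dict(initial_simplex=X,xatol=1e-5,fatol=1e-3,maxiter=300)).x
    return p,f(p),M.sum()
def dark(d):
    g=d["frame"].max(2).astype(np.float32);return g
def run(f,names=None,over={}):
    d=load(f);P,_,_=cloud(d);z=cv2.medianBlur(P[...,2].astype(np.float32),3)
    g=d["frame"].astype(np.float32).max(2);res={}
    for n,(k,dim,h,c,_) in OBJ.items():
        if names and n not in names: continue
        c=over.get(n,c)
        z0=.02 if h>.04 else .012
        try: p,e,a=fit(d,shape(k,dim),[*c[:2],0],False,h,z0,z>z0,k=="b");print(f,n,(p[:2]*1000).round(1),np.degrees(p[2]).round(1)%180,"err",round(float(e)),"/",int(a));res[n]=p
        except Exception as ex: print(n,ex)
    for n,(k,dim,uv) in TR.items():
        if names and n not in names: continue
        t=load("top0.npz");c=at(t,[uv],.003)[0]
        th=over.get("th",60)
        try: p,e,a=fit(d,shape(k,dim),[*c[:2],0],True,0,0,(g<th),k=="b");print(f,n,(p[:2]*1000).round(1),np.degrees(p[2]).round(1)%180,"err",round(float(e)),"/",int(a));res[n]=p
        except Exception as ex: print(n,ex)
    return res
E
python3 - <<'E'
from fit import *
d=load("top0.npz");g=d["frame"].max(2)
print(g[170:183,176:196:2]);d=load("side0.npz");g=d["frame"].max(2);print(g[262:282:2,190:224:3])
run("top0.npz");run("side0.npz")
E
```

```text
[[56 53 51 49 48 50 54 48 54 49]
 [57 50 46 49 45 48 48 50 47 47]
 [63 47 45 50 52 51 51 53 48 42]
 [48 47 52 46 45 50 51 48 46 49]
 [48 50 51 50 49 45 46 47 48 49]
 [50 49 47 50 47 49 48 49 48 52]
 [52 48 51 49 49 50 49 48 51 50]
 [46 46 46 49 45 47 47 47 50 47]
 [50 48 49 50 52 45 45 48 44 51]
 [51 47 47 49 44 45 49 50 49 44]
 [46 50 50 45 50 49 47 49 51 47]
 [51 49 47 51 49 45 47 47 50 58]
 [50 47 48 50 51 51 47 48 50 77]]
[[161 159 139  99  65  39  26  52  95 151 164 166]
 [156 128  84  56  31  26  25  26  60 108 155 166]
 [114  75  48  28  28  25  25  27  33  66 118 158]
 [ 63  42  29  26  26  26  25  27  26  35  75 130]
 [ 33  23  24  24  26  24  24  24  23  25  42  95]
 [ 55  26  26  25  26  26  25  24  24  26  52  85]
 [ 95  44  25  26  26  25  26  22  30  58  79  76]
 [ 97  84  32  25  27  23  25  35  71  83  78 130]
 [132  89  65  29  26  25  46  81  78  87 136 163]
 [159 119  89  59  28  51  77  74  97 146 162 165]]
top0.npz small_jar [449.  106.5] 0.0 err 13 / 136
top0.npz large_jar [649.8 -94.2] 0.0 err 20 / 352
top0.npz square_dish [502.  460.4] 55.8 err 30 / 369
top0.n
[... 210 characters left out ...]
0.npz large_round_tray [ 609.2 -288. ] 0.0 err 51 / 428
top0.npz square_tray [603. 290.] 70.2 err 53 / 424
top0.npz long_tray [376.7 313.9] 23.9 err 64 / 553
side0.npz small_jar [448.5 106.7] 0.0 err 19 / 336
side0.npz large_jar [649.6 -94.5] 0.0 err 25 / 419
side0.npz square_dish [500.7 462.4] 52.5 err 53 / 858
side0.npz long_dish [656.9  82.9] 165.8 err 33 / 622
side0.npz timer [ 728.  -406.5] 84.3 err 991 / 991
side0.npz slide_box [ 266.3 -133.7] 164.4 err 3777 / 4574
side0.npz small_round_tray [ 503.3 -446.9] 0.0 err 12 / 65
side0.npz large_round_tray [ 607.5 -288.1] 0.0 err 18 / 178
side0.npz square_tray [602.5 288.3] 70.0 err 42 / 405
side0.npz long_tray [376.2 313.6] 24.5 err 71 / 665
```

```bash
python3 - <<'E'
import rig
print([n for n in dir(rig) if n[0]!='_']); print(getattr(rig,"grasp_offset",None))
E
cat > plan.py <<'E'
import sys,numpy as np
from rig import observe
# usage: plan.py X Y Z(TCP mm) yaw
s=observe();R=s["tool_rot"];p=s["position"]*1000
th=np.degrees(np.arctan2(R[1,0],R[0,0]))
X,Y,Z,yaw=[float(a) for a in sys.argv[1:5]]
dy=(yaw-th+180)%360-180
c,sn=np.cos(np.radians(yaw)),np.sin(np.radians(yaw))
Rt=np.array([[c,sn,0],[sn,-c,0],[0,0,-1]])
w=Rt.T@np.array([X-p[0],Y-p[1],Z-p[2]])
print("t",round(s["time_s"],2),"now",p.round(1),"yaw",round(th,2),"tilt",(R.T@[0,0,-1])[:2].round(4),"grip",round(s["grip_width"]*1000,1),"F",s["ft_force"].round(1))
print("turn units wz",round(-dy/8,3),"then tool shift units (after turn)",(w/50).round(3),"dist",np.linalg.norm(w).round(1))
E
python3 plan.py 448.7 106.6 160 20
```

```text
['MotionError', 'close_job', 'get_image', 'grasp_offset', 'observe']
-0.0187
t 0.1 now [ 194.6 -514.1  230.8] yaw 20.73 tilt [-0.0003  0.0013] grip 85.0 F [-0.1 -0.5  0.4]
turn units wz 0.091 then tool shift units (after turn) [ 9.021 -9.928  1.415] dist 674.4
```

```bash
python3 -m pendant '[85,0.6,-0.66,0,0,0,0.09, 85,0.6,-0.66,0,0,0,0, 85,0.6,-0.66,0,0,0,0, 85,0.6,-0.66,0,0,0,0, 85,0.6,-0.66,0,0,0,0, 85,0.6,-0.66,0,0,0,0, 85,0.6,-0.66,0,0,0,0, 85,0.6,-0.66,0,0,0,0, 85,0.6,-0.66,0,0,0,0, 85,0.6,-0.66,0,0,0,0, 85,0.6,-0.66,0,0,0,0, 85,0.6,-0.66,0,0,0,0]' 60; python3 plan.py 448.7 106.6 130 20
```

```text
time_s: 1.3
position: [0.3971, -0.017, 0.2313]
tool_rot: [[0.94, 0.342, 0.0], [0.342, -0.94, -0.0], [0.0, 0.0, -1.0]]
ft_force: [0.7, -0.9, -0.6]
grip_width: 0.085
t 1.3 now [397.1 -17.  231.3] yaw 20.0 tilt [-0.     -0.0001] grip 85.0 F [ 0.7 -0.9 -0.6]
turn units wz 0.0 then tool shift units (after turn) [ 1.815 -1.97   2.026] dist 167.9
```

```bash
python3 -m pendant '[85,0.454,-0.492,0.5,0,0,0, 85,0.454,-0.492,0.5,0,0,0, 85,0.454,-0.493,0.5,0,0,0, 85,0.453,-0.493,0.526,0,0,0, 85,0,0,0,0,0,0,85,0,0,0,0,0,0]'; python3 plan.py 448.7 106.6 28 20; python3 - <<'E'
from rig import *
import cv2,numpy as np
for n in("side","top"):
    d=get_image(n);np.savez(n+"1.npz",**d)
    r=d["frame"][:,:,::-1]
    r=r[170:310,200:400] if n=="side" else r[140:280,150:350]
    cv2.imwrite(f"pics/{n}1.png",cv2.resize(r,None,fx=4,fy=4,interpolation=cv2.INTER_CUBIC))
E
```

```text
time_s: 1.9
position: [0.4482, 0.105, 0.1296]
tool_rot: [[0.939, 0.344, -0.002], [0.344, -0.939, -0.0], [-0.002, -0.0, -1.0]]
ft_force: [-0.4, -0.5, -0.3]
grip_width: 0.0851
t 1.9 now [448.2 105.  129.6] yaw 20.09 tilt [0.0016 0.0005] grip 85.1 F [-0.4 -0.5 -0.3]
turn units wz 0.012 then tool shift units (after turn) [ 0.021 -0.027  2.032] dist 101.6
```

View pics/side1.png

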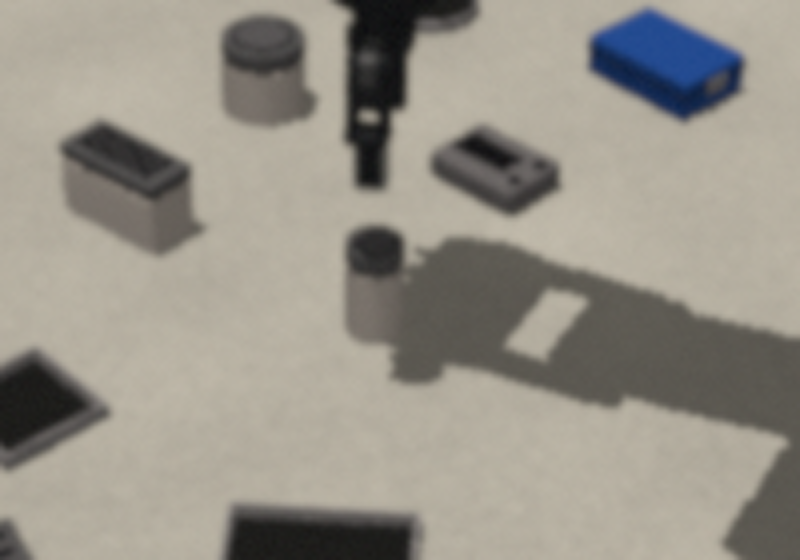

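The fingers (crop ~(370,185)) hang directly above the small jar (lid at ~(375,240)). Descending.

```bash
python3 -m pendant '[85,0.02,-0.03,0.4,0,0,0.01, 85,0,0,0.4,0,0,0, 85,0,0,0.4,0,0,0, 85,0,0,0.4,0,0,0, 85,0,0,0.43,0,0,0, 85,0,0,0,0,0,0]'; python3 -m pendant '[36,0,0,0,0,0,0, 36,0,0,0,0,0,0, 36,0,0,0,0,0,0, 36,0,0,0,0,0,0, 36,0,0,0,0,0,0, 36,0,0,0,0,0,0, 36,0,0,0,0,0,0, 36,0,0,0,0,0,0]' 60;python3 plan.py 448.7 106.6 28 20
```

```text
time_s: 2.6
position: [0.4482, 0.1055, 0.0277]
tool_rot: [[0.941, 0.339, -0.003], [0.339, -0.941, 0.0], [-0.002, -0.001, -1.0]]
ft_force: [0.3, -0.3, 0.2]
grip_width: 0.0849
time_s: 3.4
position: [0.4494, 0.1063, 0.0297]
tool_rot: [[0.94, 0.341, 0.002], [0.341, -0.94, -0.0], [0.002, 0.001, -1.0]]
ft_force: [-1.3, -0.3, 8.8]
grip_width: 0.0387
t 3.4 now [449.4 106.3  29.7] yaw 19.94 tilt [-0.0019 -0.0011] grip 38.7 F [-1.3 -0.3  8.8]
turn units wz -0.007 then tool shift units (after turn) [-0.012 -0.01   0.034] dist 1.9
```

```bash
python3 -m pendant '[20,0,0,-0.2,0,0,0, 20,0,0,-0.4,0,0,0, 20,0,0,-0.5,0,0,0, 20,0,0,-0.5,0,0,0, 20,0,0,-0.4,0,0,0]' 60;python3 plan.py 504.1 -447.6 129 20;python3 - <<'E'
from rig import *
import cv2,numpy as np
d=get_image("side");r=d["frame"][:,:,::-1][170:310,200:400];np.savez("side2.npz",**d)
cv2.imwrite("pics/side2.png",cv2.resize(r,None,fx=4,fy=4,interpolation=cv2.INTER_CUBIC))
E
```

```text
time_s: 3.9
position: [0.449, 0.1065, 0.1307]
tool_rot: [[0.94, 0.341, 0.002], [0.341, -0.94, 0.0], [0.002, 0.001, -1.0]]
ft_force: [0.3, -0.4, -1.3]
grip_width: 0.0386
t 3.9 now [449.  106.5 130.7] yaw 19.94 tilt [-0.0016 -0.0005] grip 38.6 F [ 0.3 -0.4 -1.3]
turn units wz -0.008 then tool shift units (after turn) [-2.755 10.792  0.034] dist 556.9
```

View pics/side2.png

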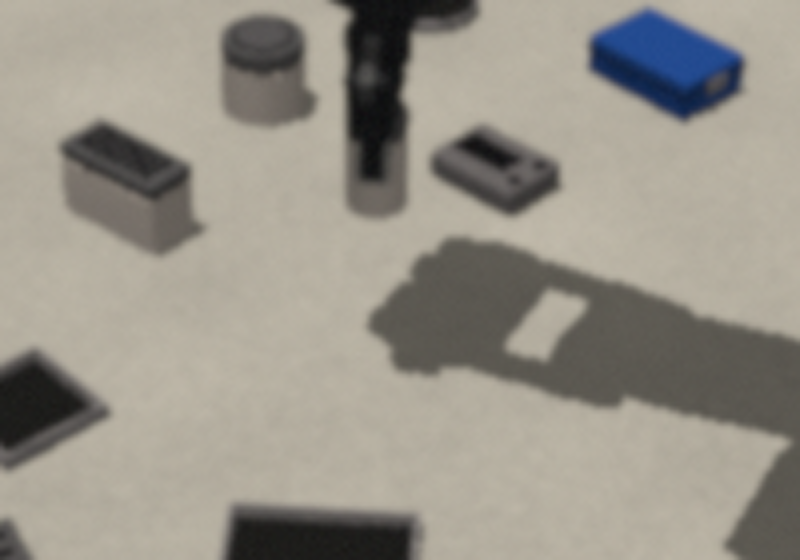

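The jar is lifted upright in the fingers (~(375,180)). Carrying it to the small tray.

```bash
python3 -m pendant '[20,-0.1,0.4,0,0,0,0, 20,-0.2,0.8,0,0,0,0, 20,-0.23,0.9,0,0,0,0, 20,-0.23,0.9,0,0,0,0, 20,-0.23,0.9,0,0,0,0, 20,-0.23,0.9,0,0,0,0, 20,-0.23,0.9,0,0,0,0, 20,-0.23,0.9,0,0,0,0, 20,-0.23,0.9,0,0,0,0, 20,-0.23,0.9,0,0,0,0, 20,-0.23,0.9,0,0,0,0, 20,-0.23,0.9,0,0,0,0]';python3 -m pendant '[20,-0.155,0.592,0,0,0,0, 20,0,0,0,0,0,0,20,0,0,0,0,0,0,20,0,0,0,0,0,0]';python3 plan.py 504.1 -447.6 129 20
```

```text
time_s: 5.15
position: [0.5003, -0.419, 0.1288]
tool_rot: [[0.94, 0.341, -0.0], [0.341, -0.94, 0.0], [0.0, -0.0, -1.0]]
ft_force: [1.1, -0.4, -1.2]
grip_width: 0.0389
time_s: 5.55
position: [0.5034, -0.4466, 0.1287]
tool_rot: [[0.94, 0.342, -0.0], [0.342, -0.94, 0.001], [-0.0, -0.001, -1.0]]
ft_force: [-0.1, 0.6, -1.2]
grip_width: 0.0391
t 5.55 now [ 503.4 -446.6  128.7] yaw 19.98 tilt [0.0001 0.0007] grip 39.1 F [-0.1  0.6 -1.2]
turn units wz -0.003 then tool shift units (after turn) [ 0.006  0.023 -0.007] dist 1.2
```

```bash
python3 -m pendant '[20,0,0.02,0.4,0,0,0, 20,0,0,0.4,0,0,0, 20,0,0,0.4,0,0,0, 20,0,0,0.3,0,0,0, 20,0,0,0.2,0,0,0, 20,0,0,0.1,0,0,0, 20,0,0,0.06,0,0,0, 20,0,0,0.04,0,0,0, 20,0,0,0,0,0,0]';python3 plan.py 504.1 -447.6 32 20;python3 - <<'E'
from rig import *
import cv2,numpy as np
for n,b in(("side",(110,210,300,440)),("top",(160,260,340,480))):
    d=get_image(n);r=d["frame"][:,:,::-1][b[0]:b[1],b[2]:b[3]];np.savez(n+"3.npz",**d)
    cv2.imwrite(f"pics/{n}3.png",cv2.resize(r,None,fx=5,fy=5,interpolation=cv2.INTER_CUBIC))
E
```

```text
time_s: 6.45
position: [0.5038, -0.4488, 0.0339]
tool_rot: [[0.94, 0.341, 0.0], [0.341, -0.94, -0.0], [0.0, 0.001, -1.0]]
ft_force: [-0.7, -0.0, -1.0]
grip_width: 0.0384
t 6.45 now [ 503.8 -448.8   33.9] yaw 19.93 tilt [-0.0002 -0.0005] grip 38.4 F [-0.7 -0.  -1. ]
turn units wz -0.008 then tool shift units (after turn) [ 0.014 -0.02   0.038] dist 2.2
```

View pics/side3.png

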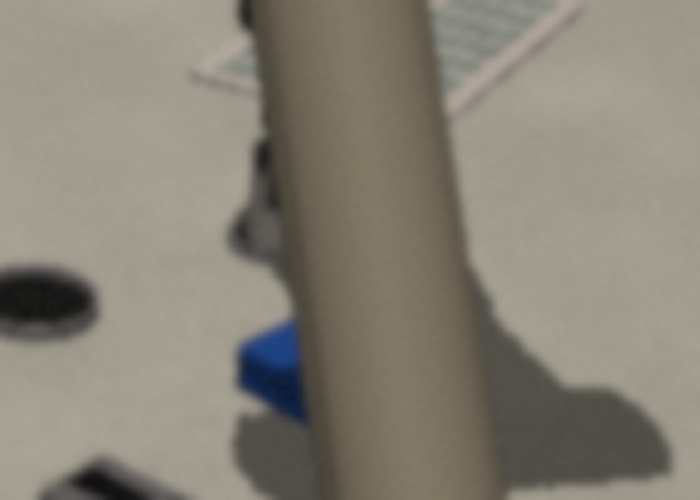

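The upper arm hides most, but the jar's left edge is seen within the tray rim (~(250,235)). Lowering to contact.

```bash
python3 -m pendant '[20,0,0,0.02,0,0,0, 20,0,0,0.02,0,0,0, 20,0,0,0,0,0,0]';python3 plan.py 504.1 -447.6 32 20
```

```text
time_s: 6.85
position: [0.5038, -0.4489, 0.0328]
tool_rot: [[0.94, 0.341, 0.001], [0.341, -0.94, -0.001], [0.0, 0.001, -1.0]]
ft_force: [-2.4, 1.6, 6.9]
grip_width: 0.0389
t 6.85 now [ 503.8 -448.9   32.8] yaw 19.93 tilt [-0.0003 -0.0012] grip 38.9 F [-2.4  1.6  6.9]
turn units wz -0.009 then tool shift units (after turn) [ 0.015 -0.023  0.016] dist 1.6
```

Contact (7 N). Release.

```bash
python3 -m pendant '[45,0,0,0,0,0,0, 60,0,0,0,0,0,0, 70,0,0,0,0,0,0, 75,0,0,0,0,0,0, 80,0,0,0,0,0,0, 80,0,0,-0.3,0,0,0, 80,0,0,-0.5,0,0,0, 85,0,0,-0.5,0,0,0, 85,0,0,-0.5,0,0,0,85,0,0,-0.3,0,0,0]';python3 plan.py 649.7 -94.3 130 20
```

```text
time_s: 7.85
position: [0.5041, -0.4492, 0.1401]
tool_rot: [[0.94, 0.341, 0.003], [0.341, -0.94, -0.003], [0.001, 0.004, -1.0]]
ft_force: [0.3, -0.0, -0.1]
grip_width: 0.0852
t 7.85 now [ 504.1 -449.2  140.1] yaw 19.93 tilt [-0.0013 -0.0038] grip 85.2 F [ 0.3 -0.  -0.1]
turn units wz -0.009 then tool shift units (after turn) [ 5.164 -5.674  0.203] dist 383.7
```

```bash
python3 -m pendant '[85,0.574,-0.63,0,0,0,0, 85,0.574,-0.63,0,0,0,0, 85,0.574,-0.63,0,0,0,0, 85,0.574,-0.63,0,0,0,0, 85,0.574,-0.63,0,0,0,0, 85,0.574,-0.63,0,0,0,0, 85,0.574,-0.63,0,0,0,0, 85,0.574,-0.63,0,0,0,0, 85,0.574,-0.63,0,0,0,0, 85,0,0,0,0,0,0,85,0,0,0,0,0,0]';python3 plan.py 649.7 -94.3 28 20; python3 - <<'E'
from rig import *
import numpy as np,cv2
for n,b in(("side",(110,210,300,440)),("top",(160,260,340,480))):
    d=get_image(n);r=d["frame"][:,:,::-1][b[0]:b[1],b[2]:b[3]];np.savez(n+"4.npz",**d)
    cv2.imwrite(f"pics/{n}4.png",cv2.resize(r,None,fx=5,fy=5,interpolation=cv2.INTER_CUBIC))
from fit import run
o=dict(small_jar=(.504,-.448))
run("top4.npz",["small_jar","timer","slide_box"],o)
run("side4.npz",["small_jar"],o)
E
```

```text
time_s: 8.95
position: [0.6501, -0.0935, 0.1374]
tool_rot: [[0.94, 0.343, 0.001], [0.343, -0.94, -0.001], [0.001, 0.001, -1.0]]
ft_force: [-0.6, 0.0, 1.0]
grip_width: 0.085
t 8.95 now [650.1 -93.5 137.4] yaw 20.03 tilt [-0.0006 -0.0009] grip 85.0 F [-0.6  0.   1. ]
turn units wz 0.004 then tool shift units (after turn) [-0.012  0.012  2.188] dist 109.4
top4.npz small_jar [ 503.8 -449.8] 0.0 err 12 / 181
top4.npz timer [463.7 -82.8] 164.6 err 4557 / 5012
top4.npz slide_box [ 393.9 -272.5] 160.0 err 32 / 729
side4.npz small_jar [ 304.2 -242.5] 0.0 err 4097 / 4377
```

View pics/top4.png

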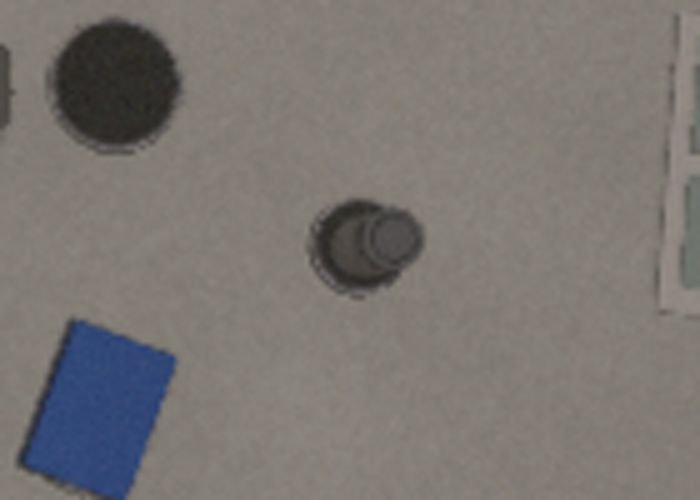

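View pics/side4.png

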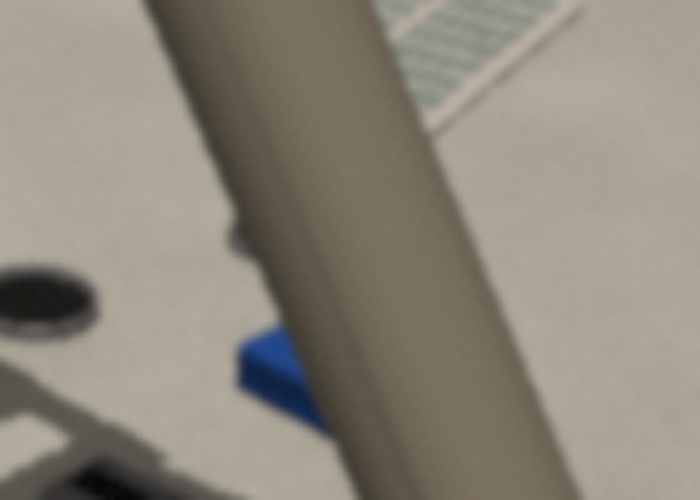

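Top view: the small jar stands inside its tray (foot ~(355,250)), fit within 2 mm of the tray centre. Next, the large jar.

```bash
python3 -m pendant '[85,-0.01,0.01,0.4,0,0,0, 85,0,0,0.45,0,0,0, 85,0,0,0.45,0,0,0, 85,0,0,0.45,0,0,0, 85,0,0,0.4,0,0,0, 85,0,0,0.19,0,0,0, 85,0,0,0,0,0,0]'; python3 -m pendant '[50,0,0,0,0,0,0, 50,0,0,0,0,0,0, 50,0,0,0,0,0,0, 50,0,0,0,0,0,0, 50,0,0,0,0,0,0, 50,0,0,0,0,0,0, 50,0,0,0,0,0,0]' 60;python3 plan.py 649.7 -94.3 20 20
```

```text
time_s: 9.75
position: [0.6489, -0.0957, 0.0187]
tool_rot: [[0.941, 0.34, -0.002], [0.34, -0.941, 0.001], [-0.002, -0.001, -1.0]]
ft_force: [-0.5, 0.5, -0.5]
grip_width: 0.0854
time_s: 10.45
position: [0.6504, -0.0953, 0.0212]
tool_rot: [[0.94, 0.341, 0.003], [0.341, -0.94, -0.001], [0.002, 0.002, -1.0]]
ft_force: [-0.2, -2.4, 7.0]
grip_width: 0.0627
t 10.45 now [650.4 -95.3  21.2] yaw 19.93 tilt [-0.0023 -0.0022] grip 62.7 F [-0.2 -2.4  7. ]
turn units wz -0.009 then tool shift units (after turn) [-0.006 -0.023  0.025] dist 1.7
```

```bash
python3 -m pendant '[50,0,0,-0.2,0,0,0, 50,0,0,-0.4,0,0,0, 50,0,0,-0.5,0,0,0, 50,0,0,-0.5,0,0,0, 50,0,0,-0.4,0,0,0, 50,0,0,0,0,0,0]';python3 plan.py 608.4 -288 121 20
```

```text
time_s: 11.05
position: [0.6507, -0.095, 0.1229]
tool_rot: [[0.94, 0.341, 0.005], [0.341, -0.94, -0.002], [0.005, 0.003, -1.0]]
ft_force: [0.5, 0.7, -1.5]
grip_width: 0.0628
t 11.05 now [650.7 -95.  122.9] yaw 19.94 tilt [-0.0045 -0.0035] grip 62.8 F [ 0.5  0.7 -1.5]
turn units wz -0.007 then tool shift units (after turn) [-2.115  3.338  0.038] dist 197.6
```

```bash
python3 -m pendant '[50,-0.2,0.3,0,0,0,0, 50,-0.4,0.65,0,0,0,0, 50,-0.45,0.71,0,0,0,0, 50,-0.45,0.71,0,0,0,0, 50,-0.4,0.65,0,0,0,0, 50,-0.21,0.32,0,0,0,0, 50,0,0,0,0,0,0, 50,0,0,0,0,0,0]';python3 plan.py 608.4 -288 24 20;python3 - <<'E'
from rig import *
import numpy as np,cv2
for n,b in(("side",(80,220,240,440)),):
    d=get_image(n);r=d["frame"][:,:,::-1][b[0]:b[1],b[2]:b[3]];np.savez(n+"5.npz",**d)
    cv2.imwrite(f"pics/{n}5.png",cv2.resize(r,None,fx=4,fy=4,interpolation=cv2.INTER_CUBIC))
E
```

```text
time_s: 11.85
position: [0.6069, -0.2873, 0.1186]
tool_rot: [[0.94, 0.341, -0.001], [0.341, -0.94, 0.002], [-0.001, -0.002, -1.0]]
ft_force: [0.5, 0.7, -1.6]
grip_width: 0.063
t 11.85 now [ 606.9 -287.3  118.6] yaw 19.91 tilt [0.0007 0.0019] grip 63.0 F [ 0.5  0.7 -1.6]
turn units wz -0.011 then tool shift units (after turn) [0.022 0.024 1.891] dist 94.6
```

View pics/side5.png

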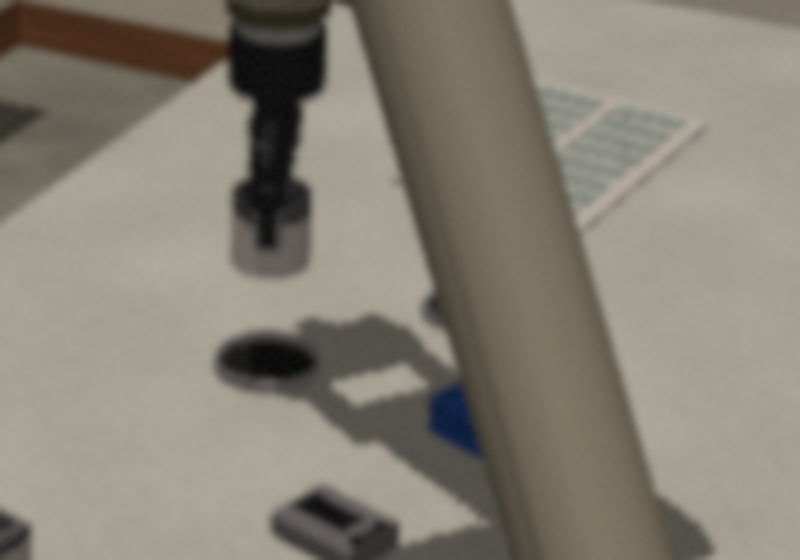

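The large jar is upright (~(270,230)) directly above its tray (~(267,360)). Lowering.

```bash
python3 -m pendant '[50,0.02,0.02,0.4,0,0,0, 50,0,0,0.4,0,0,0, 50,0,0,0.4,0,0,0, 50,0,0,0.3,0,0,0, 50,0,0,0.2,0,0,0, 50,0,0,0.1,0,0,0, 50,0,0,0.04,0,0,0, 50,0,0,0,0,0,0]';python3 plan.py 608.4 -288 24 20
```

```text
time_s: 12.7
position: [0.6089, -0.2882, 0.0279]
tool_rot: [[0.94, 0.341, 0.001], [0.341, -0.94, -0.0], [0.0, 0.0, -1.0]]
ft_force: [0.8, -0.2, -2.5]
grip_width: 0.0629
t 12.7 now [ 608.9 -288.2   27.9] yaw 19.95 tilt [-0.0004 -0.0005] grip 62.9 F [ 0.8 -0.2 -2.5]
turn units wz -0.006 then tool shift units (after turn) [-0.008 -0.007  0.078] dist 4.0
```

```bash
python3 -m pendant '[50,0,0,0.03,0,0,0, 50,0,0,0.03,0,0,0, 50,0,0,0.02,0,0,0, 50,0,0,0,0,0,0]';python3 plan.py 608.4 -288 24 20
```

```text
time_s: 13.1
position: [0.6087, -0.2885, 0.0242]
tool_rot: [[0.94, 0.341, 0.001], [0.341, -0.94, -0.0], [0.0, 0.001, -1.0]]
ft_force: [-2.8, 1.0, 2.8]
grip_width: 0.063
t 13.1 now [ 608.7 -288.5   24.2] yaw 19.92 tilt [-0.0004 -0.0005] grip 63.0 F [-2.8  1.   2.8]
turn units wz -0.01 then tool shift units (after turn) [-0.002 -0.011  0.005] dist 0.6
```

```bash
python3 -m pendant '[68,0,0,0,0,0,0, 76,0,0,0,0,0,0, 85,0,0,0,0,0,0, 85,0,0,0,0,0,0, 85,0,0,0,0,0,0, 85,0,0,-0.3,0,0,0, 85,0,0,-0.5,0,0,0, 85,0,0,-0.6,0,0,0, 85,0,0,-0.6,0,0,-0.3, 85,0,0,-0.3,0,0,-1, 85,0,0,0,0,0,-1, 85,0,0,0,0,0,-0.9]';python3 plan.py 501.3 461.4 140 54
```

```text
time_s: 14.3
position: [0.6088, -0.2885, 0.1406]
tool_rot: [[0.697, 0.718, 0.002], [0.718, -0.697, -0.001], [0.0, 0.002, -1.0]]
ft_force: [-0.2, -0.7, -0.4]
grip_width: 0.0849
t 14.3 now [ 608.8 -288.5  140.6] yaw 45.85 tilt [-0.0004 -0.0024] grip 84.9 F [-0.2 -0.7 -0.4]
turn units wz -1.019 then tool shift units (after turn) [ 10.869 -10.555   0.012] dist 757.5
```

```bash
python3 -m pendant '[85,0,0,0,0,0,-1, 85,0.639,-0.621,0,0,0,0, 85,0.639,-0.621,0,0,0,0, 85,0.639,-0.621,0,0,0,0, 85,0.639,-0.621,0,0,0,0, 85,0.639,-0.621,0,0,0,0, 85,0.639,-0.621,0,0,0,0, 85,0.639,-0.621,0,0,0,0, 85,0.639,-0.621,0,0,0,0, 85,0.639,-0.621,0,0,0,0, 85,0.639,-0.621,0,0,0,0, 85,0.639,-0.621,0,0,0,0]';python3 plan.py 501.3 461.4 140 54; python3 - <<'E'
from rig import *
import numpy as np
from fit import run
for n in("top","side"):
    d=get_image(n);np.savez(n+"6.npz",**d)
    run(n+"6.npz",["small_jar","large_jar","square_dish"],dict(small_jar=(.504,-.448),large_jar=(.608,-.288)))
E
```

```text
time_s: 15.5
position: [0.5425, 0.1991, 0.1399]
tool_rot: [[0.594, 0.804, 0.002], [0.804, -0.594, 0.0], [0.001, 0.001, -1.0]]
ft_force: [1.0, 0.2, -0.5]
grip_width: 0.0847
t 15.5 now [542.5 199.1 139.9] yaw 53.53 tilt [-0.0011 -0.0012] grip 84.7 F [ 1.   0.2 -0.5]
turn units wz -0.059 then tool shift units (after turn) [ 3.759e+00 -3.751e+00 -2.000e-03] dist 265.5
top6.npz small_jar [ 504.  -449.8] 0.0 err 12 / 180
top6.npz large_jar [ 608.6 -288.5] 0.0 err 18 / 373
top6.npz square_dish [501.9 457.6] 74.9 err 1370 / 994
side6.npz small_jar [ 756. -880.] 0.0 err 1598 / 1598
side6.npz large_jar [ 814.6 -395.7] 0.0 err 739 / 1054
side6.npz square_dish [500.5 462.7] 51.7 err 50 / 860
```

```bash
python3 -m pendant '[85,0,0,0,0,0,-0.06, 85,0.626,-0.625,0,0,0,0, 85,0.626,-0.625,0,0,0,0, 85,0.626,-0.625,0,0,0,0, 85,0.627,-0.625,0,0,0,0, 85,0.627,-0.625,0,0,0,0, 85,0.626,-0.625,0,0,0,0, 85,0,0,0,0,0,0, 85,0,0,0,0,0,0]';python3 plan.py 501.3 461.4 24 54; python3 - <<'E'
from rig import *
import numpy as np,cv2
for n,b in(("side",(240,350,140,300)),):
    d=get_image(n);r=d["frame"][:,:,::-1][b[0]:b[1],b[2]:b[3]]
    cv2.imwrite(f"pics/{n}7.png",cv2.resize(r,None,fx=5,fy=5,interpolation=cv2.INTER_CUBIC))
E
```

```text
time_s: 16.5
position: [0.5021, 0.4589, 0.1387]
tool_rot: [[0.588, 0.809, 0.0], [0.809, -0.588, -0.0], [-0.0, 0.0, -1.0]]
ft_force: [0.4, -0.3, -0.1]
grip_width: 0.0852
t 16.5 now [502.1 458.9 138.7] yaw 54.01 tilt [ 0.0002 -0.0004] grip 85.2 F [ 0.4 -0.3 -0.1]
turn units wz 0.002 then tool shift units (after turn) [ 0.031 -0.043  2.293] dist 114.7
```

View pics/side7.png

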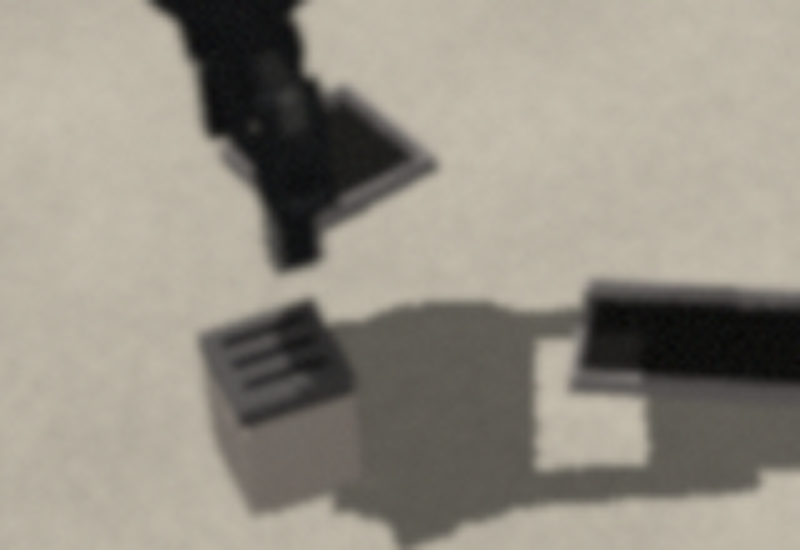

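```bash
python3 - <<'E'
from h import *
d=load("side0.npz")
c=np.array([.5021,.4589]);y=np.array([.809,-.588])
for s in(-.05,-.042,0,.042,.05):
    q=c+y*s;print(s,((proj(d,[[*q,.152]])[0]-[140,240])*5).round())
print(((proj(d,[[.5013,.4614,.066]])[0]-[140,240])*5).round())
E
```

```text
-0.05 [294. 268.]
-0.042 [288. 255.]
0 [256. 193.]
0.042 [226. 133.]
0.05 [221. 122.]
[273. 348.]
```

Projection agrees: the visible finger is the near one (predicted ~(291,262)). Grasping.

```bash
python3 -m pendant '[85,0.03,-0.03,0.4,0,0,0, 85,0,0,0.45,0,0,0, 85,0,0,0.45,0,0,0, 85,0,0,0.45,0,0,0, 85,0,0,0.4,0,0,0, 85,0,0,0.14,0,0,0, 85,0,0,0,0,0,0]'; python3 -m pendant '[40,0,0,0,0,0,0, 40,0,0,0,0,0,0, 40,0,0,0,0,0,0, 40,0,0,0,0,0,0, 40,0,0,0,0,0,0, 40,0,0,0,0,0,0, 40,0,0,0,0,0,0]' 60;python3 plan.py 501.3 461.4 24 54
```

```text
time_s: 17.25
position: [0.5018, 0.4601, 0.0237]
tool_rot: [[0.589, 0.808, -0.001], [0.808, -0.589, -0.001], [-0.001, -0.0, -1.0]]
ft_force: [0.3, 0.1, -0.1]
grip_width: 0.0854
time_s: 17.95
position: [0.5019, 0.4619, 0.0256]
tool_rot: [[0.588, 0.809, 0.002], [0.809, -0.588, 0.001], [0.002, 0.001, -1.0]]
ft_force: [0.8, -0.6, 6.3]
grip_width: 0.0533
t 17.95 now [501.9 461.9  25.6] yaw 54.01 tilt [-0.0024 -0.0012] grip 53.3 F [ 0.8 -0.6  6.3]
turn units wz 0.001 then tool shift units (after turn) [-0.016 -0.004  0.032] dist 1.8
```

```bash
python3 -m pendant '[40,0,0,-0.2,0,0,0, 40,0,0,-0.4,0,0,0, 40,0,0,-0.5,0,0,0, 40,0,0,-0.5,0,0,-0.5, 40,0,0,-0.4,0,0,-1, 40,0,0,0,0,0,-0.5, 40,0,0,0,0,0,0]';python3 plan.py 602.7 289 125 70.1
```

```text
time_s: 18.65
position: [0.5011, 0.4617, 0.125]
tool_rot: [[0.341, 0.94, 0.001], [0.94, -0.341, 0.001], [0.001, 0.0, -1.0]]
ft_force: [0.3, 0.8, -2.4]
grip_width: 0.0533
t 18.65 now [501.1 461.7 125. ] yaw 70.05 tilt [-0.0007 -0.0005] grip 53.3 F [ 0.3  0.8 -2.4]
turn units wz -0.006 then tool shift units (after turn) [-2.556  3.086 -0.   ] dist 200.3
```

```bash
python3 -m pendant '[40,-0.25,0.3,0,0,0,0, 40,-0.5,0.6,0,0,0,0, 40,-0.53,0.643,0,0,0,0, 40,-0.53,0.643,0,0,0,0, 40,-0.5,0.6,0,0,0,0, 40,-0.246,0.3,0,0,0,0, 40,0,0,0,0,0,0, 40,0,0,0,0,0,0]';python3 plan.py 602.7 289 28 70.1;python3 - <<'E'
from rig import *
import numpy as np,cv2
for n,b in(("side",(190,310,140,300)),):
    d=get_image(n);r=d["frame"][:,:,::-1][b[0]:b[1],b[2]:b[3]]
    cv2.imwrite(f"pics/{n}8.png",cv2.resize(r,None,fx=5,fy=5,interpolation=cv2.INTER_CUBIC))
E
```

```text
time_s: 19.45
position: [0.6022, 0.2888, 0.1237]
tool_rot: [[0.343, 0.939, -0.001], [0.939, -0.343, 0.0], [-0.0, -0.001, -1.0]]
ft_force: [-0.2, 0.8, -0.7]
grip_width: 0.0534
t 19.45 now [602.2 288.8 123.7] yaw 69.94 tilt [0.0002 0.001 ] grip 53.4 F [-0.2  0.8 -0.7]
turn units wz -0.019 then tool shift units (after turn) [0.007 0.008 1.914] dist 95.7
```

View pics/side8.png

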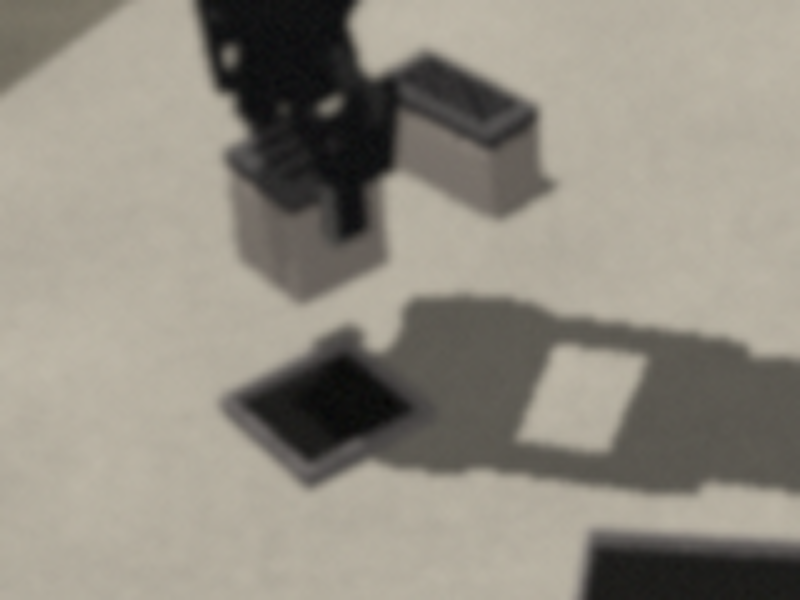

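The square dish's edges (foot corner ~(302,300)) run parallel to the tray (near corner ~(310,485)). Lowering.

```bash
python3 -m pendant '[40,0,0.01,0.4,0,0,0, 40,0,0,0.4,0,0,0, 40,0,0,0.4,0,0,0, 40,0,0,0.3,0,0,0, 40,0,0,0.2,0,0,0, 40,0,0,0.08,0,0,0, 40,0,0,0.04,0,0,0, 40,0,0,0.02,0,0,0, 40,0,0,0,0,0,0]';python3 plan.py 602.7 289 28 70.1
```

```text
time_s: 20.4
position: [0.6032, 0.2887, 0.0326]
tool_rot: [[0.342, 0.94, 0.001], [0.94, -0.342, 0.0], [0.001, 0.001, -1.0]]
ft_force: [0.3, -0.8, -2.3]
grip_width: 0.0535
t 20.4 now [603.2 288.7  32.6] yaw 70.01 tilt [-0.0006 -0.0008] grip 53.5 F [ 0.3 -0.8 -2.3]
turn units wz -0.011 then tool shift units (after turn) [ 0.001 -0.011  0.092] dist 4.7
```

```bash
python3 -m pendant '[40,0,0,0.03,0,0,0, 40,0,0,0.03,0,0,0, 40,0,0,0.03,0,0,0, 40,0,0,0,0,0,0]';python3 plan.py 602.7 289 28 70.1
```

```text
time_s: 20.8
position: [0.6031, 0.2886, 0.0287]
tool_rot: [[0.342, 0.94, 0.001], [0.94, -0.342, 0.0], [0.0, 0.001, -1.0]]
ft_force: [-2.9, -0.8, 5.7]
grip_width: 0.0536
t 20.8 now [603.1 288.6  28.7] yaw 70.01 tilt [-0.0004 -0.0007] grip 53.6 F [-2.9 -0.8  5.7]
turn units wz -0.011 then tool shift units (after turn) [ 0.005 -0.01   0.013] dist 0.9
```

```bash
python3 -m pendant '[60,0,0,0,0,0,0, 70,0,0,0,0,0,0, 85,0,0,0,0,0,0, 85,0,0,0,0,0,0, 85,0,0,0,0,0,0, 85,0,0,-0.3,0,0,0, 85,0,0,-0.5,0,0,0, 85,0,0,-0.6,0,0,0, 85,0,0,-0.6,0,0,0.3, 85,0,0,-0.3,0,0,1, 85,0,0,0,0,0,1, 85,0,0,0,0,0,1]';python3 -m pendant '[85,0,0,0,0,0,1,85,0,0,0,0,0,1,85,0,0,0,0,0,1,85,0,0,0,0,0,1,85,0,0,0,0,0,1,85,0,0,0,0,0,1,85,0,0,0,0,0,1]';python3 plan.py 657 82.6 140 -13.1
python3 - <<'E'
from rig import *
import numpy as np,cv2
from fit import run
for n in("top","side"):
    d=get_image(n);np.savez(n+"9.npz",**d)
    run(n+"9.npz",["square_dish","long_dish"],dict(square_dish=(.603,.2887)))
E
```

```text
time_s: 22.0
position: [0.6032, 0.2887, 0.1446]
tool_rot: [[0.728, 0.686, 0.002], [0.686, -0.728, 0.001], [0.002, 0.001, -1.0]]
ft_force: [-0.7, -1.1, -0.1]
grip_width: 0.0852
time_s: 22.7
position: [0.6031, 0.2886, 0.1439]
tool_rot: [[0.975, -0.22, 0.001], [-0.22, -0.975, 0.0], [0.001, -0.001, -1.0]]
ft_force: [-0.2, 0.1, 0.2]
grip_width: 0.0852
t 22.7 now [603.1 288.6 143.9] yaw -12.72 tilt [-0.0011  0.0006] grip 85.2 F [-0.2  0.1  0.2]
turn units wz 0.047 then tool shift units (after turn) [1.984 3.769 0.077] dist 213.0
top9.npz square_dish [608.9 289.9] 78.1 err 4098 / 4471
top9.npz long_dish [657.   82.4] 168.0 err 24 / 415
side9.npz square_dish [603.9 287.8] 69.5 err 34 / 744
side9.npz long_dish [659.1  82.6] 168.8 err 1425 / 2030
```

```bash
python3 -m pendant '[85,0,0,0,0,0,0.05, 85,0.397,0.754,0,0,0,0, 85,0.397,0.754,0,0,0,0, 85,0.397,0.754,0,0,0,0, 85,0.397,0.754,0,0,0,0, 85,0.397,0.754,0,0,0,0, 85,0,0,0,0,0,0, 85,0,0,0,0,0,0]';python3 plan.py 657 82.6 20 -13
python3 - <<'E'
from rig import *
import numpy as np,cv2
for n,b in(("side",(150,310,140,300)),):
    d=get_image(n);r=d["frame"][:,:,::-1][b[0]:b[1],b[2]:b[3]]
    cv2.imwrite(f"pics/{n}10.png",cv2.resize(r,None,fx=3.7,fy=3.7,interpolation=cv2.INTER_CUBIC))
E
```

```text
time_s: 23.6
position: [0.6581, 0.0822, 0.1427]
tool_rot: [[0.975, -0.221, 0.0], [-0.221, -0.975, 0.0], [-0.0, -0.0, -1.0]]
ft_force: [-0.0, 0.3, 1.0]
grip_width: 0.0847
t 23.6 now [658.1  82.2 142.7] yaw -12.77 tilt [0.     0.0004] grip 84.7 F [-0.   0.3  1. ]
turn units wz 0.029 then tool shift units (after turn) [-0.024 -0.003  2.454] dist 122.7
```

View pics/side10.png

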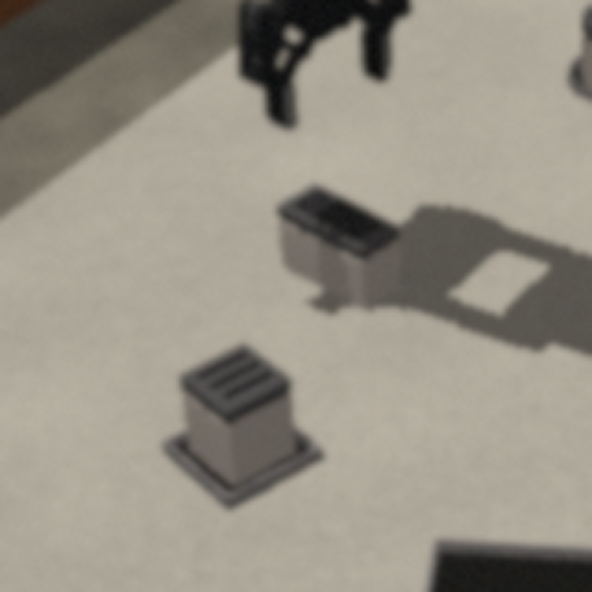

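The square dish stands centred in its tray (~(240,440)), and the open jaws straddle the long dish (~(340,220)). Grasping.

```bash
python3 -m pendant '[85,-0.02,0,0.4,0,0,0.03, 85,0,0,0.45,0,0,0, 85,0,0,0.45,0,0,0, 85,0,0,0.45,0,0,0, 85,0,0,0.45,0,0,0, 85,0,0,0.22,0,0,0, 85,0,0,0,0,0,0]'; python3 -m pendant '[28,0,0,0,0,0,0, 28,0,0,0,0,0,0, 28,0,0,0,0,0,0, 28,0,0,0,0,0,0, 28,0,0,0,0,0,0, 28,0,0,0,0,0,0, 28,0,0,0,0,0,0, 28,0,0,0,0,0,0]' 60;python3 plan.py 657 82.6 20 -13
```

```text
time_s: 24.35
position: [0.6562, 0.0842, 0.0203]
tool_rot: [[0.975, -0.223, -0.003], [-0.223, -0.975, 0.0], [-0.003, 0.0, -1.0]]
ft_force: [-0.3, 0.3, 0.2]
grip_width: 0.085
time_s: 25.15
position: [0.6577, 0.083, 0.0228]
tool_rot: [[0.974, -0.225, 0.002], [-0.225, -0.974, -0.0], [0.002, -0.0, -1.0]]
ft_force: [-0.9, 0.8, 6.8]
grip_width: 0.0415
t 25.15 now [657.7  83.   22.8] yaw -13.03 tilt [-0.0022  0.0004] grip 41.5 F [-0.9  0.8  6.8]
turn units wz -0.003 then tool shift units (after turn) [-0.012  0.011  0.057] dist 3.0
```

```bash
python3 -m pendant '[28,0,0,-0.2,0,0,0, 28,0,0,-0.4,0,0,0, 28,0,0,-0.5,0,0,0, 28,0,0,-0.6,0,0,0, 28,0,0,-0.4,0,0,-0.3, 28,0,0,-0.1,0,0,-0.8, 28,0,0,0,0,0,-1, 28,0,0,0,0,0,-1, 28,0,0,0,0,0,-0.9, 28,0,0,0,0,0,-0.65, 28,0,0,0,0,0,0]';python3 plan.py 376.5 313.8 130 24.2
```

```text
time_s: 26.25
position: [0.6569, 0.083, 0.1318]
tool_rot: [[0.912, 0.41, -0.0], [0.41, -0.912, 0.0], [-0.0, -0.0, -1.0]]
ft_force: [1.3, -0.1, -1.7]
grip_width: 0.0418
t 26.25 now [656.9  83.  131.8] yaw 24.21 tilt [0.0003 0.0002] grip 41.8 F [ 1.3 -0.1 -1.7]
turn units wz 0.001 then tool shift units (after turn) [-3.223 -6.51   0.036] dist 363.2
```

```bash
python3 -m pendant '[28,-0.16,-0.33,0,0,0,0, 28,-0.33,-0.66,0,0,0,0, 28,-0.4,-0.8,0,0,0,0, 28,-0.4,-0.8,0,0,0,0, 28,-0.4,-0.8,0,0,0,0, 28,-0.4,-0.8,0,0,0,0, 28,-0.4,-0.8,0,0,0,0, 28,-0.4,-0.8,0,0,0,0, 28,-0.233,-0.52,0,0,0,0, 28,-0.1,-0.2,0,0,0,0, 28,0,0,0,0,0,0, 28,0,0,0,0,0,0]';python3 plan.py 376.5 313.8 25 24.2;python3 - <<'E'
from rig import *
import numpy as np,cv2
for n,b in(("side",(210,350,200,360)),):
    d=get_image(n);r=d["frame"][:,:,::-1][b[0]:b[1],b[2]:b[3]]
    cv2.imwrite(f"pics/{n}11.png",cv2.resize(r,None,fx=4.2,fy=4.2,interpolation=cv2.INTER_CUBIC))
E
```

```text
time_s: 27.45
position: [0.3777, 0.3136, 0.1317]
tool_rot: [[0.913, 0.408, 0.001], [0.408, -0.913, -0.0], [0.001, 0.0, -1.0]]
ft_force: [-0.3, -0.2, -2.1]
grip_width: 0.0414
t 27.45 now [377.7 313.6 131.7] yaw 24.1 tilt [-0.0007 -0.0003] grip 41.4 F [-0.3 -0.2 -2.1]
turn units wz -0.013 then tool shift units (after turn) [-0.021 -0.014  2.134] dist 106.7
```

View pics/side11.png

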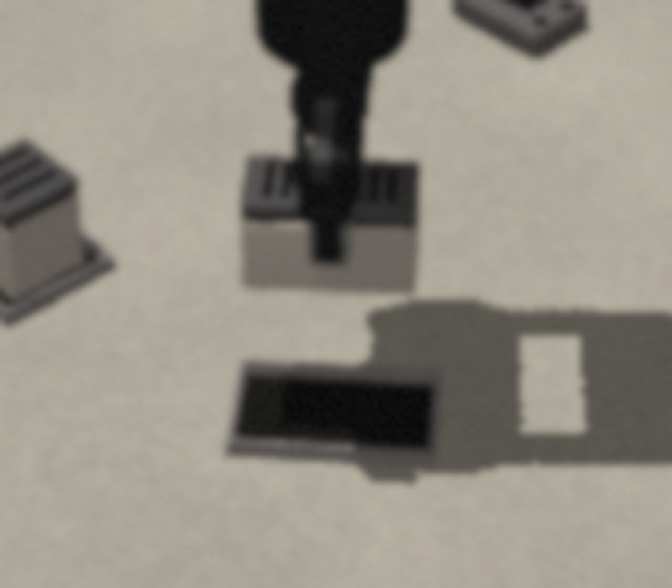

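The long dish (x 243–418) sits level above and parallel to its tray (~(335,410)). Lowering.

```bash
python3 -m pendant '[28,-0.01,-0.01,0.4,0,0,0, 28,0,0,0.45,0,0,0, 28,0,0,0.45,0,0,0, 28,0,0,0.35,0,0,0, 28,0,0,0.2,0,0,0, 28,0,0,0.1,0,0,0, 28,0,0,0.06,0,0,0, 28,0,0,0.02,0,0,0, 28,0,0,0,0,0,0]';python3 plan.py 376.5 313.8 25 24.2
```

```text
time_s: 28.4
position: [0.3764, 0.3143, 0.0304]
tool_rot: [[0.912, 0.409, 0.001], [0.409, -0.912, 0.0], [0.001, 0.0, -1.0]]
ft_force: [0.0, 0.4, -2.1]
grip_width: 0.0416
t 28.4 now [376.4 314.3  30.4] yaw 24.16 tilt [-0.0009 -0.    ] grip 41.6 F [ 0.   0.4 -2.1]
turn units wz -0.004 then tool shift units (after turn) [-0.003  0.01   0.109] dist 5.5
```

```bash
python3 -m pendant '[28,0,0,0.03,0,0,0, 28,0,0,0.03,0,0,0, 28,0,0,0.03,0,0,0, 28,0,0,0,0,0,0]';python3 plan.py 376.5 313.8 25 24.2
```

```text
time_s: 28.8
position: [0.3762, 0.3143, 0.0258]
tool_rot: [[0.912, 0.409, 0.0], [0.409, -0.912, 0.0], [0.0, -0.0, -1.0]]
ft_force: [-1.4, -0.7, 3.2]
grip_width: 0.0417
t 28.8 now [376.2 314.3  25.8] yaw 24.17 tilt [-0.0004  0.    ] grip 41.7 F [-1.4 -0.7  3.2]
turn units wz -0.003 then tool shift units (after turn) [0.002 0.012 0.016] dist 1.0
```

```bash
python3 -m pendant '[50,0,0,0,0,0,0, 62,0,0,0,0,0,0, 75,0,0,0,0,0,0, 85,0,0,0,0,0,0, 85,0,0,0,0,0,0, 85,0,0,-0.3,0,0,0, 85,0,0,-0.6,0,0,0, 85,0,0,-0.8,0,0,0, 85,0,0,-0.8,0,0,0, 85,0,0,-0.8,0,0,0,85,0,0,-0.5,0,0,0,85,0,0,0,0,0,0]'
python3 - <<'E'
from rig import *
import numpy as np,cv2
from fit import run
o=dict(small_jar=(.504,-.449),large_jar=(.6085,-.2885),square_dish=(.603,.289),long_dish=(.376,.314))
for n in("top","side"):
    d=get_image(n);np.savez(n+"12.npz",**d);cv2.imwrite(f"pics/{n}12.png",d["frame"][...,::-1])
    run(n+"12.npz",["small_jar","large_jar","square_dish","long_dish","timer","slide_box"],o)
E
```

```text
time_s: 30.0
position: [0.3772, 0.3148, 0.2189]
tool_rot: [[0.912, 0.41, 0.006], [0.41, -0.912, 0.003], [0.007, -0.0, -1.0]]
ft_force: [-0.1, -0.1, -0.8]
grip_width: 0.0849
top12.npz small_jar [ 503.8 -449.8] 0.0 err 12 / 181
top12.npz large_jar [ 608.5 -288.4] 0.0 err 18 / 377
top12.npz square_dish [602.6 290.1] 69.1 err 22 / 359
top12.npz long_dish [361.8 355.5] 27.4 err 2727 / 3211
top12.npz timer [451.2 -85.1] 162.9 err 26 / 435
top12.npz slide_box [ 393.8 -272.7] 160.0 err 34 / 727
side12.npz small_jar [ 504.6 -453.7] 0.0 err 3065 / 3264
side12.npz large_jar [ 617.8 -289. ] 0.0 err 5008 / 5385
side12.npz square_dish [604.1 288.1] 68.0 err 32 / 741
side12.npz long_dish [376.2 312.9] 25.9 err 35 / 1015
side12.npz timer [ 648.3 -245.6] 76.3 err 1155 / 1455
side12.npz slide_box [ 393.2 -273.1] 157.4 err 35 / 601
```

View pics/side12.png

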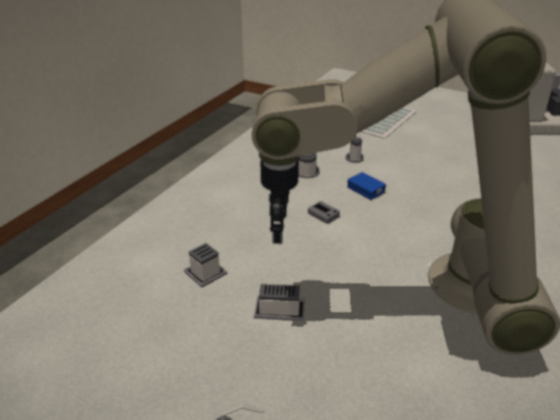

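View pics/top12.png

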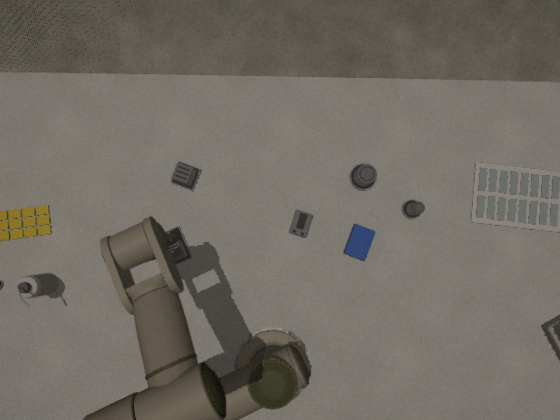

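All four vessels stand in their trays: side view shows square (205,265), long (280,302), large (308,165) and small (356,150). The timer and slide box are unmoved. Handing in.

```bash
python3 -c "
from rig import *
print(close_job())"
```

```text
the job is handed in; nothing more can be done
None
```

All four vessels are standing upright in their matching drip trays. I placed them in the order listed and handed the job in at about 30 s, with the gripper open and clear.

**Vessel positions:** in the last checks every vessel lay about 1–2 mm from its tray's measured centre, against the 9 mm of clearance on each side. The square dish's angle was 1–2° from its tray's and the long dish's 1–2°.

**Bystanders:** the timer and slide box were within 0.5 mm of where they started.

**Forces:** the highest wrist force I read, at the end of each move, was about 9 N.

**Checks that failed:** some position fits from the final pictures did not work because the arm blocked the view. From above this affected the long dish. From the side it affected the small jar, the large jar and the timer. Each of these was confirmed by the other camera only. The small jar's final fit put it about 2 mm off its tray centre in y, still well inside the rim.

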